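# Click the flanged sleeve onto the selector shaft

### The job

Pick up the flanged sleeve from the bench, thread it flange down over the upright shaft in the blue holding block, and push it down gently with the gripper, past the shaft's sprung balls, until you feel them click into the groove inside the sleeve. Stop at that click, neither short of it nor past it, ease off, hold it still there for about a second without bearing on it, then let go and leave the sleeve held there by the balls. Do not run the sleeve down on to the block or knock the other parts about.

Things in the scene. Friction and masses are not known exactly. Their poses are not given: they have to be found in the camera images.
- sleeve: Plain aluminium flanged sleeve standing on the bench, 0.10 to 0.15 kg. 56 mm long, 40 mm outside diameter (12-sided contact shape, grip at any yaw), with a flange 48 mm across and 8 mm thick at its foot; bore 23 mm right through. Origin at the centre of the flange's underside, z up along the bore. Grip its upper half: the shaft will stand 4 to 32 mm out of its top.
- groove (a point): Centre of the ring groove inside the sleeve, on its axis, 28 mm above the underside. The groove is 10.6 mm wide along the axis and 30 mm in diameter; plain bore (22.7 mm long) lies below and above it. Seated, the balls stand in it with about 0.4 mm of play up and down, and hold the sleeve's weight.
- stand: Blue steel holding block fixed to the bench, 100 x 100 x 36 mm, with a vertical steel shaft of 20 mm diameter standing 93 mm out of the middle of its top. Origin at the centre of the block's underside, on the shaft's axis, z up. Over 30 N of contact between the sleeve and the stand (balls included) is too rough.
- shaft_root (a point): Where the shaft's axis leaves the block's top, 36 mm above the bench. Two opposed sprung balls (12 mm diameter, standing 4 mm out of the shaft) sit at one height in the shaft. That height is not measured and differs each time: ball centres 33 to 61 mm above this point. The sleeve's foot first meets them about 5 mm above their centres.
- shaft_top (a point): Centre of the shaft's top end, 129 mm above the bench; the last 8 mm taper from 20 to 14 mm. Pushing down: a peak of 9 to 15 N within 4 mm of first touching the balls; light rubbing (under 4 N) to about 25 mm; then the balls spring out into the groove and the resistance drops; the sleeve is drawn down; the click is complete 31 to 34 mm below first touch; pushed on, resistance rises to a like peak.
- bearing: Bystander: loose steel bearing ring lying flat, 72 mm outside, 40 mm inside, 18 mm high. Origin under its centre.
- carton: Bystander: loose brown carton 75 x 240 x 60 mm (x, y, z). Origin at the centre of its underside.
- can: Bystander: loose grey closed can, 60 mm diameter, 110 mm high. Origin at the centre of its underside.
- wrench: Bystander: loose steel wrench 180 mm long lying along its own x. Origin under its middle.

How it is judged:
By the outcome, as a careful person would: the job done as asked, in the order asked, and still so for the second after the job is handed in, with the robot touching nothing.
It also fails if it takes over 64 s, if anything falls off the work surface, if the arm or the gripper's body presses on something with over 40 N, if the wrist force passes 120 N, or if a joint passes its speed limit or range.

### The arm

A 6-joint arm with a two-finger parallel gripper is mounted at the origin on the work surface. World frame = base frame: x ahead of the robot, y to its left, z up, the work surface at z = 0. Lengths are in m, angles in rad, forces in N, time in s.
With the tool pointing down it reaches from about 0.3 to 0.875 m from the base axis. Payload 6.4 kg.
Tool frame: the origin (TCP) lies midway between the tips of the shut fingers; the grasp point (between the pads) lies 19 mm behind it (ctrl.pinch_z is the distance from the TCP to the grasp point, in m); z points along the fingers, y is the line along which they close (so a half turn about z gives the same grasp; the last joint's range is limited). The gripper opens to 85 mm and grips with 20 to 120 N. Pads are 22 mm wide; open, the fingers measure 114 mm over their backs; the gripper's body (76 mm by 85 mm) begins 54 mm behind the grasp point. The pads swing forward as they close: fully open they stand 13 mm farther back than shut.
Start: joints at [0.903, 0.181, 1.607, -0, 1.354, -0.206], TCP at [0.256, 0.515, 0.231] pointing down, gripper open.
Joint ranges: [-2.99, 2.99], [-0.89, 2.07], [0.3, 2.58], [-1.14, 4.28], [0, 2.63], [-3.12, 3.12]. Speed limits (rad/s): [2.57, 2.57, 3.01, 3.14, 3.14, 3.14].

### API

Orientations are given as a unit quaternion [w, x, y, z].
In Python, from bench import ctrl gives the robot as it stands.
- The arm moves only by the tool apply_moves, never from a script. Its argument "moves" is a list of rows, each an object with "jaw": the opening, from 0 (shut) to 1 (fully open); "offset": the shift along the tool's x, y, z in mm, a list of three; "rot": the turn, a rotation vector about the tool's x, y, z in degrees, a list of three. In form: [{"jaw": jaw, "offset": [dx, dy, dz], "rot": [ax, ay, az]}, ...]. A call has exactly 5 rows; each row shifts and turns the commanded pose from where the row before left it, along the tool's axes as they then stand; what a row does not reach is not made up. A row lasts 1/8 s, in which the tool goes at most 62.5 mm and 10.7 degrees, less where a joint would pass 70% of its speed; a pose out of reach is approached as far as the arm can. A call is refused whole if a number of a shift passes 62.5 or a number of a turn 10.7, either way. A call with a gripper value outside its range is refused whole. The fingers move at their own pace and stop on an object; the grip force is fixed at half the most. Time passes only in rows, so rows that do not move let the fingers close, or fill a call up. It gives the time, the measured TCP pose, the force, the opening and the grip force at its end, in the units of the state.
- ctrl.get_obs(): the state, without advancing time (a new reading comes with each control period).
- ctrl.camera(name): name is "side" or "top"; returns (picture, depth): 480x640x3 uint8, red, green, blue; 480x640 float32, m along the optical axis (not along the pixel's ray), 0 where there is no reading.
- ctrl.camera_params(name): a dict with "K" (3x3 intrinsics, pixels), "cam_to_world" (4x4, takes a point from camera to world coordinates). Camera axes: x right, y down, z forward; pixel columns grow to the right and rows downward; lengths in m; the calibration is good to about 2 mm. A picture is of the moment at which its call begins. camera_params takes no time and is no camera call.
- ctrl.hand_in(): hands the job in; it is judged then, once.
Trained networks look in the newest picture that a camera, given by its name, has taken for a name from the list of things; names that differ only in an ending like _2 or _b are one class to them, and where a whole thing is asked for, a point or a joint stands for the part that bears it (a point fixed in the world has none). Each returns a list of dicts, best first, with "score" (0 to 1); they miss things now and then, are a little off and sometimes report something else, mostly with a low value. They report only what shows in the picture. A call takes as long as a camera call.
- ctrl.outline_of(camera, target): "region" (480x640 bool, what is visible of it) and "position" ([column, row] in pixels, amid what is visible of it).
The state is a dict: "time_s": time; "q": joint angles; "dq": joint speeds; "joint_efforts": joint torques, N m; "eef_pos": TCP position; "eef_rot": TCP orientation; "wrist_force": force on the tool from outside, world axes, zero at the start; "torque": the same for the moment, N m; "opening": opening from 0.0 (shut) to 1.0 (fully open); "grasp_force": force on a finger pad.
Only numpy, scipy, OpenCV 4.12 (cv2) and the standard library are available. Lean on these libraries where they do the work, as an engineer would, in place of code of your own. Each camera call takes 0.05 s, during which the arm holds its last target. There are 200 camera calls.

## Working session

There is one attempt and no reset: what is moved stays moved. The work goes in short steps, Python scripts to look and compute and a tool call to move; the robot and the scene stay as the last step left them, time stands still between calls to the robot, and variables do not carry over. Pictures are saved under pics/ and viewed, at most 10 in all, crops included, and the job is handed in when it is done.

Besides the shell and the picture viewer there is one more tool, called by a JSON object that holds its "method" and its "body". apply_moves: Moves the arm, as the interface text tells. Its arguments: {"type":"object","properties":{"moves":{"type":"array"}},"required":["moves"]}

```bash
mkdir -p pics; ls
cat > h.py <<'E'
import numpy as np, cv2
from bench import ctrl
def shot(n,f):
    p,d=ctrl.camera(n); cv2.imwrite('pics/'+f,cv2.cvtColor(p,cv2.COLOR_RGB2BGR)); return p,d
def pts(cam,d,m):
    P=ctrl.camera_params(cam);K=P["K"];T=P["cam_to_world"]
    v,u=np.nonzero(m&(d>0)); z=d[v,u]
    c=np.c_[(u-K[0][2])*z/K[0][0],(v-K[1][2])*z/K[1][1],z]
    return c@np.array(T)[:3,:3].T+np.array(T)[:3,3]
E
python3 - <<'E'
from h import *
o=ctrl.get_obs();print({k:np.round(v,3) for k,v in o.items()},ctrl.pinch_z)
for c in("side","top"):
    p,d=shot(c,c+'0.png');print(c,np.round(ctrl.camera_params(c)["cam_to_world"],3).tolist())
    for t in("sleeve","stand"):
        for r in ctrl.outline_of(c,t)[:2]:
            w=pts(c,d,r["region"]);
            print(c,t,round(r["score"],2),np.round(r["position"]),len(w),np.round(np.percentile(w,[2,50,98],axis=0),4).tolist())
            hi=w[w[:,2]>np.percentile(w[:,2],99)-0.006]; print('  top',len(hi),np.round(np.r_[(hi.min(0)+hi.max(0))/2,hi.mean(0)],4))
E
```

```text
pics
{'time_s': np.float64(0.0), 'q': array([ 0.903,  0.182,  1.608,  0.   ,  1.354, -0.206]), 'dq': array([ 0.002,  0.001, -0.   , -0.   , -0.001, -0.   ]), 'joint_efforts': array([ 1.0000e-03, -4.4487e+01, -3.5134e+01, -0.0000e+00,  9.0000e-03,
       -0.0000e+00]), 'eef_pos': array([0.256, 0.514, 0.23 ]), 'eef_rot': array([-0.   ,  0.229,  0.973, -0.001]), 'wrist_force': array([ 0.506,  1.023, -0.477]), 'torque': array([-0.006, -0.03 ,  0.015]), 'grasp_force': np.float64(0.0), 'opening': np.float64(1.001)} 0.0187
side [[0.923, -0.248, 0.294, 0.242], [-0.384, -0.615, 0.688, -0.853], [0.01, -0.748, -0.663, 0.941], [0.0, 0.0, 0.0, 1.0]]
side sleeve 0.63 [253. 228.] 370 [[0.4875, 0.1853, 0.002], [0.5053, 0.1939, 0.0354], [0.5263, 0.2222, 0.0584]]
  top 75 [0.5073 0.2066 0.0566 0.508  0.2048 0.0562]
side stand 0.93 [292. 346.] 2407 [[0.4141, -0.2399, 0.005], [0.4698, -0.1867, 0.036], [0.5311, -0.1243, 0.1245]]
  top 54 [ 0.4752 -0.1781  0.1279  0.4745 -0.1782  0.1282]
top [[-0.046, -0.978, 0.203, 0.371], [-0.999, 0.046, -0.004, -0.003], [-0.006, -0.203, -0.979, 1.217], [0.0, 0.0, 0.0, 1.0]]
top sleeve 0.81 [245. 284.] 258 [[0.4906, 0.1884, 0.0036], [0.5089, 0.2064, 0.052], [0.5285, 0.2275, 0.0608]]
  top 98 [0.5096 0.21   0.0594 0.5098 0.2099 0.0582]
top stand 0.95 [384. 292.] 1510 [[0.4207, -0.2271, 0.0111], [0.4748, -0.1692, 0.0374], [0.5348, -0.1142, 0.1273]]
  top 40 [ 0.4779 -0.174   0.1293  0.477  -0.1734  0.1292]
```

View pics/side0.png

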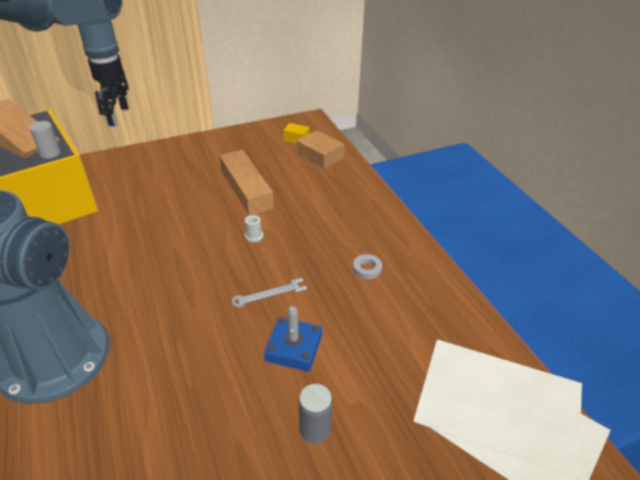

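View pics/top0.png

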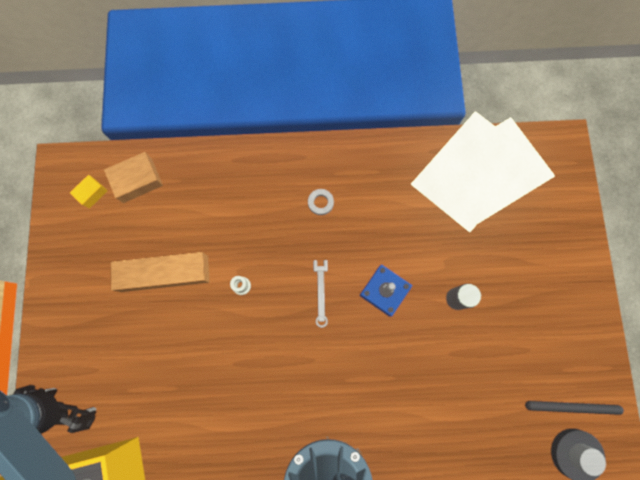

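{"method": "apply_moves", "body": {"moves": [{"jaw": 1, "offset": [0, 0, 0], "rot": [0, 0, 10.6]}, {"jaw": 1, "offset": [0, 0, 0], "rot": [0, 0, 10.6]}, {"jaw": 1, "offset": [0, 0, 0], "rot": [0, 0, 10.6]}, {"jaw": 1, "offset": [0, 0, 0], "rot": [0, 0, 10.6]}, {"jaw": 1, "offset": [0, 0, 0], "rot": [0, 0, 10.6]}]}}

```text
time_s: 0.92
eef_pos: [0.2562, 0.5147, 0.2312]
eef_rot: [-0.0, 0.641, 0.767, -0.0]
wrist_force: [0.7, -0.4, 0.6]
opening: 0.999
grasp_force: 0.0
```

{"method": "apply_moves", "body": {"moves": [{"jaw": 1, "offset": [0, 0, 0], "rot": [0, 0, 10.5]}, {"jaw": 1, "offset": [0, 50, 0], "rot": [0, 0, 0]}, {"jaw": 1, "offset": [-30, 50, 0], "rot": [0, 0, 0]}, {"jaw": 1, "offset": [-40, 40, 0], "rot": [0, 0, 0]}, {"jaw": 1, "offset": [-40, 40, 0], "rot": [0, 0, 0]}]}}

```text
time_s: 1.55
eef_pos: [0.4374, 0.4037, 0.2311]
eef_rot: [-0.0, 0.707, 0.707, -0.0]
wrist_force: [1.4, -0.9, -1.3]
opening: 1.002
grasp_force: 0.0
```

```bash
cat > st.py <<'E'
from h import *
from scipy.spatial.transform import Rotation as R
o=ctrl.get_obs();w,x,y,z=o['eef_rot']
print(round(float(o['time_s']),2),np.round(o['eef_pos'],4),'q',np.round(o['q'],2),'F',np.round(o['wrist_force'],2),'T',np.round(o['torque'],3),'op',round(float(o['opening']),3),round(float(o['grasp_force']),1));print(np.round(R.from_quat([x,y,z,w]).as_matrix(),3).tolist())
E
python3 st.py
```

```text
1.55 [0.4374 0.4037 0.2311] q [0.55 0.23 1.55 0.   1.36 0.55] F [ 1.38 -0.9  -1.31] T [-0.004  0.026 -0.029] op 1.002 0.0
[[-0.001, 1.0, -0.0], [1.0, 0.001, -0.0], [-0.0, -0.0, -1.0]]
```

{"method": "apply_moves", "body": {"moves": [{"jaw": 1, "offset": [-50, 20, 0], "rot": [0, 0, 0]}, {"jaw": 1, "offset": [-50, 20, 20], "rot": [0, 0, 0]}, {"jaw": 1, "offset": [-50, 20, 30], "rot": [0, 0, 0]}, {"jaw": 1, "offset": [-45, 11, 40], "rot": [0, 0, 0]}, {"jaw": 1, "offset": [0, 0, 20], "rot": [0, 0, 0]}]}}

```text
time_s: 2.17
eef_pos: [0.5071, 0.2066, 0.1191]
eef_rot: [-0.001, 0.708, 0.706, -0.001]
wrist_force: [0.2, 1.4, 0.8]
opening: 0.996
grasp_force: 0.0
```

```bash
python3 st.py
python3 - <<'E'
from h import *
A=[]
for c in("side","top"):
    p,d=shot(c,c+'1.png')
    s=cv2.resize(p[170:290,190:350] if c=="side" else p[220:340,160:320],None,fx=4,fy=4,interpolation=cv2.INTER_CUBIC)
    A.append(s)
cv2.imwrite('pics/c1.png',cv2.resize(np.vstack(A)[:,:,::-1],(400,600)))
E
```

```text
2.17 [0.5071 0.2066 0.1191] q [ 0.17  0.25  1.77 -0.    1.13  0.17] F [0.17 1.4  0.83] T [-0.012  0.018 -0.006] op 0.996 0.0
[[0.004, 1.0, -0.003], [1.0, -0.004, -0.001], [-0.001, -0.003, -1.0]]
```

View pics/c1.png

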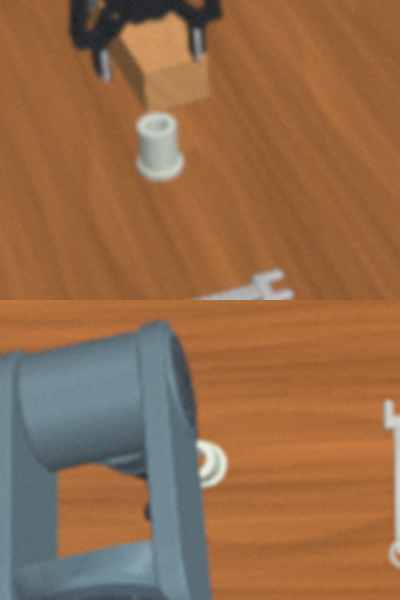

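{"method": "apply_moves", "body": {"moves": [{"jaw": 1, "offset": [0, 0, 0], "rot": [0, 0, 0]}, {"jaw": 1, "offset": [0, 0, 25], "rot": [0, 0, 0]}, {"jaw": 1, "offset": [0, 0, 25], "rot": [0, 0, 0]}, {"jaw": 1, "offset": [0, 0, 25], "rot": [0, 0, 0]}, {"jaw": 1, "offset": [0, 0, 0], "rot": [0, 0, 0]}]}}

```text
time_s: 2.9
eef_pos: [0.5066, 0.2106, 0.0459]
eef_rot: [-0.001, 0.706, 0.708, -0.001]
wrist_force: [-0.1, -0.2, -0.7]
opening: 0.998
grasp_force: 0.0
```

```bash
python3 st.py
python3 - <<'E'
from h import *
p,d=shot("side",'side2.png')
cv2.imwrite('pics/c2.png',cv2.resize(p[180:260,200:310],None,fx=5,fy=5,interpolation=cv2.INTER_CUBIC)[:,:,::-1])
E
```

```text
2.9 [0.5066 0.2106 0.0459] q [ 0.18  0.37  1.8  -0.    0.98  0.18] F [-0.1  -0.2  -0.73] T [-0.014 -0.018  0.001] op 0.998 0.0
[[-0.002, 1.0, -0.002], [1.0, 0.002, -0.0], [-0.0, -0.002, -1.0]]
```

View pics/c2.png

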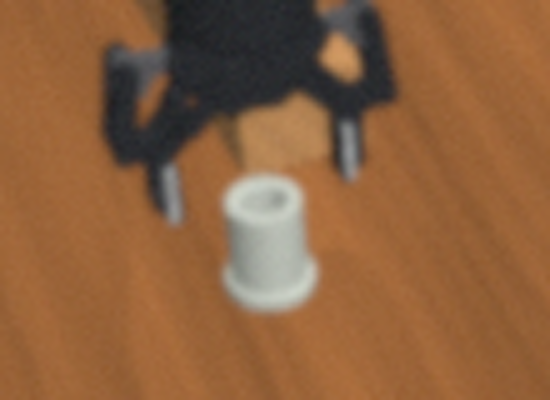

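{"method": "apply_moves", "body": {"moves": [{"jaw": 1, "offset": [0, 1, 10], "rot": [0, 0, 0]}, {"jaw": 1, "offset": [0, 0, 12], "rot": [0, 0, 0]}, {"jaw": 1, "offset": [0, 0, 0], "rot": [0, 0, 0]}, {"jaw": 0.6, "offset": [0, 0, 0], "rot": [0, 0, 0]}, {"jaw": 0.6, "offset": [0, 0, 0], "rot": [0, 0, 0]}]}}

```text
time_s: 3.58
eef_pos: [0.5087, 0.21, 0.0246]
eef_rot: [0.0, 0.707, 0.707, 0.0]
wrist_force: [0.2, 0.8, -0.4]
opening: 0.611
grasp_force: 0.0
```

{"method": "apply_moves", "body": {"moves": [{"jaw": 0.5, "offset": [0, 0, 0], "rot": [0, 0, 0]}, {"jaw": 0.4, "offset": [0, 0, 0], "rot": [0, 0, 0]}, {"jaw": 0.2, "offset": [0, 0, 0], "rot": [0, 0, 0]}, {"jaw": 0, "offset": [0, 0, 0], "rot": [0, 0, 0]}, {"jaw": 0, "offset": [0, 0, 0], "rot": [0, 0, 0]}]}}

```text
time_s: 4.2
eef_pos: [0.5089, 0.2101, 0.0248]
eef_rot: [0.0, 0.707, 0.707, 0.0]
wrist_force: [-0.3, 0.3, 5.8]
opening: 0.457
grasp_force: 60.9
```

{"method": "apply_moves", "body": {"moves": [{"jaw": 0, "offset": [0, 0, -20], "rot": [0, 0, 0]}, {"jaw": 0, "offset": [0, 0, -40], "rot": [0, 0, 0]}, {"jaw": 0, "offset": [0, 0, -45], "rot": [0, 0, 0]}, {"jaw": 0, "offset": [0, 0, -45], "rot": [0, 0, 0]}, {"jaw": 0, "offset": [0, 0, -20], "rot": [0, 0, 0]}]}}

```text
time_s: 4.82
eef_pos: [0.5093, 0.2102, 0.1968]
eef_rot: [0.001, 0.707, 0.707, 0.001]
wrist_force: [1.1, -0.7, -2.2]
opening: 0.458
grasp_force: 60.5
```

{"method": "apply_moves", "body": {"moves": [{"jaw": 0, "offset": [-40, -4, 0], "rot": [0, 0, 0]}, {"jaw": 0, "offset": [-45, -4, 0], "rot": [0, 0, 0]}, {"jaw": 0, "offset": [-45, -4, 0], "rot": [0, 0, 0]}, {"jaw": 0, "offset": [-45, -4, 0], "rot": [0, 0, 0]}, {"jaw": 0, "offset": [-45, -4, 0], "rot": [0, 0, 0]}]}}

```text
time_s: 5.45
eef_pos: [0.4877, -0.0113, 0.1937]
eef_rot: [-0.0, 0.707, 0.707, -0.0]
wrist_force: [1.2, -0.3, -0.9]
opening: 0.461
grasp_force: 60.5
```

{"method": "apply_moves", "body": {"moves": [{"jaw": 0, "offset": [-45, -4, 0], "rot": [0, 0, 0]}, {"jaw": 0, "offset": [-45, -4, 0], "rot": [0, 0, 0]}, {"jaw": 0, "offset": [-45, -4, 0], "rot": [0, 0, 0]}, {"jaw": 0, "offset": [-31, -1, 0], "rot": [0, 0, 0]}, {"jaw": 0, "offset": [0, 0, 0], "rot": [0, 0, 0]}]}}

```text
time_s: 6.08
eef_pos: [0.4751, -0.1778, 0.1936]
eef_rot: [-0.0, 0.708, 0.706, -0.0]
wrist_force: [0.2, -0.4, -1.3]
opening: 0.46
grasp_force: 60.5
```

```bash
python3 st.py
python3 - <<'E'
from h import *
for c in("side","top"):
    p,d=shot(c,c+'3.png')
    for t in("sleeve","shaft_top","stand"):
        for r in ctrl.outline_of(c,t)[:1]: print(c,t,round(r["score"],2),np.round(r["position"]),r["region"].sum())
    q=p[250:370,230:360] if c=="side" else p[230:350,320:450]
    cv2.imwrite(f'pics/{c}3c.png',cv2.resize(q,None,fx=5,fy=5,interpolation=cv2.INTER_CUBIC)[:,:,::-1])
E
```

```text
6.08 [ 0.4751 -0.1778  0.1936] q [-0.59  0.07  1.81 -0.    1.26 -0.59] F [ 0.25 -0.37 -1.28] T [0.046 0.002 0.058] op 0.46 60.5
[[0.003, 1.0, -0.001], [1.0, -0.003, 0.0], [0.0, -0.001, -1.0]]
side sleeve 0.63 [290. 287.] 718
side shaft_top 0.68 [292. 343.] 2448
side stand 0.81 [292. 345.] 2466
top sleeve 0.5 [391. 291.] 64
top shaft_top 0.92 [383. 301.] 475
top stand 0.74 [383. 304.] 441
```

View pics/side3c.png

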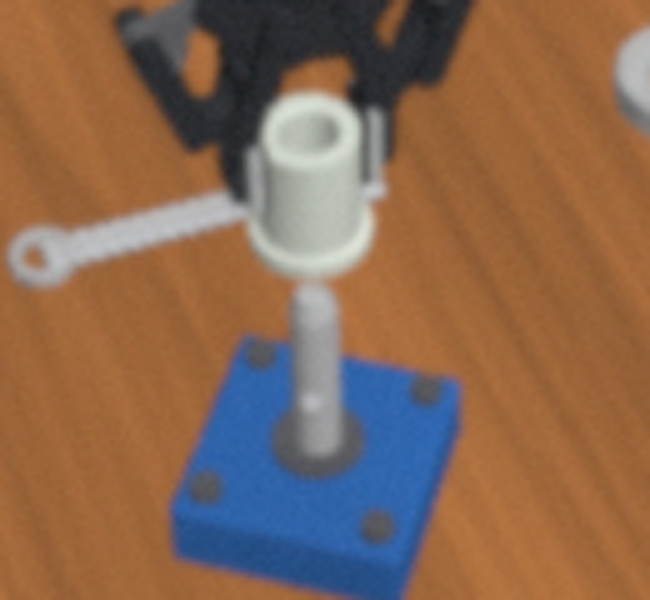

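```bash
cat > fit.py <<'E'
from h import *
from scipy.optimize import minimize
S=8
def proj(cam,X):
    P=ctrl.camera_params(cam);T=np.linalg.inv(np.array(P["cam_to_world"]));c=X@T[:3,:3].T+T[:3,3]
    u=c@np.array(P["K"]).T; return u[:,:2]/u[:,2:]
def cyl(r,z,n=48):
    a=np.linspace(0,2*np.pi,n,endpoint=False);return np.c_[r*np.cos(a),r*np.sin(a),0*a+z]
def sleeve(x,y,z): 
    o=np.array([x,y,z]);return [np.r_[cyl(.024,0),cyl(.024,.008)]+o,np.r_[cyl(.02,.004),cyl(.02,.056)]+o]
def stand(x,y,t):
    c,s=np.cos(t),np.sin(t);b=np.array([[i*.05,j*.05,k] for i in(-1,1) for j in(-1,1) for k in(0,.036)])
    b=b@np.array([[c,s,0],[-s,c,0],[0,0,1]]);o=np.array([x,y,0])
    return [b+o,np.r_[cyl(.01,.03),cyl(.01,.121)]+o,np.r_[cyl(.01,.121),cyl(.007,.129)]+o]
def render(cam,parts,box):
    x0,y0,x1,y1=box;m=np.zeros(((y1-y0)*S,(x1-x0)*S),np.uint8)
    for p in parts:
        h=cv2.convexHull((((proj(cam,p)-[x0-.5,y0-.5])*S-.5)*16).astype(np.int32).reshape(-1,1,2))
        cv2.fillConvexPoly(m,h,1,shift=4)
    return cv2.resize(m.astype(np.float32),(x1-x0,y1-y0),interpolation=cv2.INTER_AREA)
def fit(cam,mask,f,x0,step,w=None):
    v,u=np.nonzero(mask);b=(u.min()-8,v.min()-8,u.max()+9,v.max()+9)
    M=mask[b[1]:b[3],b[0]:b[2]].astype(np.float32);M=cv2.GaussianBlur(M,(0,0),.7)
    W=1 if w is None else w[b[1]:b[3],b[0]:b[2]]
    g=lambda p:float((W*(cv2.GaussianBlur(render(cam,f(*p),b),(0,0),.7)-M)**2).sum())
    n=len(x0);r=minimize(g,x0,method='Nelder-Mead',options=dict(initial_simplex=np.r_[[x0],np.array(x0)+np.diag(step)],xatol=1e-4,fatol=1e-2,maxiter=250))
    return r.x,r.fun,mask.sum()
E
python3 - <<'E'
from fit import *
shot("side","side4.png");o=ctrl.get_obs();e=o['eef_pos'];print(np.round(e,4))
m=ctrl.outline_of("side","stand")[0]["region"]
for t in(.5,1.0): print('stand',*[np.round(a,4) for a in fit("side",m,stand,[.476,-.176,t],[.006,.006,.2])])
m=ctrl.outline_of("side","sleeve")[0]["region"]
z=e[2]-.0248
print('fixz',fit("side",m,lambda x,y:sleeve(x,y,z),[.476,-.176],[.006,.006]))
print('free',fit("side",m,sleeve,[.476,-.176,z],[.006,.006,.004]))
E
```

```text
[ 0.4758 -0.1754  0.1943]
stand [ 0.477  -0.1738  0.9234] 103.2919 2311
stand [ 0.4771 -0.1737  0.9153] 103.7822 2311
fixz (array([ 0.47633008, -0.17733478]), np.float64(27.07891082763672), np.int64(707))
free (array([ 0.48427294, -0.15501523,  0.14463249]), np.float64(18.807209014892578), np.int64(707))
```

Run:
```python
from fit import *
P=cv2.imread('pics/side4.png');h=cv2.cvtColor(P,cv2.COLOR_BGR2HSV);s=h[:,:,1].astype(int);v=h[:,:,2].astype(int)
K=ctrl.camera_params("side")["K"];print(np.round(K[0],1))
g=(s<70)&(v>90)
for r in range(266,342,3):
    u=np.nonzero(g[r,270:312])[0]+270
    print(r,(u.min(),u.max(),round(u.mean(),1),len(u)) if len(u) else None, end=' | ')
print()
for z in(.129,.1,.06): print(z,np.round(proj("side",np.array([[.477,-.1738,z]])),1))
for z in(.17,.1975,.225): print(z,np.round(proj("side",np.array([[.4763,-.1773,z]])),1))
# shaft-only fit with clean colour mask
m=np.zeros(g.shape,bool);m[305:332,284:304]=g[305:332,284:304]
def sh(x,y): return [q for q in stand(x,y,.92)[1:]]
w=np.zeros(g.shape,np.float32);w[300:330,280:308]=1
print(fit("side",m,sh,[.477,-.174],[.004,.004],w))
```

```text
[540.6   0.  318.4]
266 None | 269 (np.int64(284), np.int64(299), np.float64(291.5), 16) | 272 (np.int64(282), np.int64(306), np.float64(294.0), 25) | 275 (np.int64(282), np.int64(306), np.float64(294.0), 25) | 278 (np.int64(280), np.int64(306), np.float64(293.0), 27) | 281 (np.int64(279), np.int64(306), np.float64(292.5), 28) | 284 (np.int64(279), np.int64(305), np.float64(292.0), 27) | 287 (np.int64(275), np.int64(306), np.float64(291.9), 29) | 290 (np.int64(270), np.int64(304), np.float64(287.0), 35) | 293 (np.int64(270), np.int64(304), np.float64(287.0), 35) | 296 (np.int64(270), np.int64(303), np.float64(290.6), 25) | 299 (np.int64(281), np.int64(302), np.float64(291.5), 22) | 302 (np.int64(284), np.int64(299), np.float64(291.5), 16) | 305 None | 308 (np.int64(289), np.int64(295), np.float64(292.0), 7) | 311 (np.int64(288), np.int64(297), np.float64(292.5), 10) | 314 (np.int64(288), np.int64(297), np.float64(292.5), 10) | 317 (np.int64(278), np.int64(297), np.float64(288.8), 14) | 320 (np.int64(277), np.int64(298), np.float64(288.9), 16) | 323 (np.int64(275), np.int64(311), np.float64(296.4), 14) | 326 (np.int64(274), np.int64(297), np.float64(291.1), 10) | 329 (np.int64(273), np.int64(297), np.float64(291.0), 10) | 332 (np.int64(272), np.int64(298), np.float64(291.2), 12) | 335 (np.int64(270), np.int64(301), np.float64(292.1), 17) | 338 (np.int64(285), np.int64(301), np.float64(293.0), 17) | 341 (np.int64(286), np.int64(300), np.float64(293.4), 14) | 
0.129 [[292.4 307.8]]
0.1 [[292.8 317.4]]
0.06 [[293.2 330. ]]
0.17 [[292.3 295. ]]
0.1975 [[291.9 285.2]]
0.225 [[291.6 274.9]]
(array([ 0.47621741, -0.17540245]), np.float64(5.974645614624023), np.int64(244))
```

Run:
```python
from fit import *
ctrl_e=ctrl.get_obs()['eef_pos'];print(np.round(ctrl_e,4))
P=cv2.imread('pics/side4.png');h=cv2.cvtColor(P,cv2.COLOR_BGR2HSV);s=h[:,:,1].astype(int);v=h[:,:,2].astype(int)
g=(s<70)&(v>90)
print(np.array2string(g[264:312,274:312].astype(int),max_line_width=200,threshold=9999).replace(' ','').replace('0','.'))
m=np.zeros(g.shape,bool);m[264:306,277:307]=g[264:306,277:307]
w=np.zeros(g.shape,np.float32);w[290:305,277:309]=1
for z in(.1688,.1695,.172): print(z,fit("side",m,lambda x,y:sleeve(x,y,z),[.476,-.176],[.004,.004],w))
def sh(x,y): return [q for q in stand(x,y,.92)[1:]]
m=np.zeros(g.shape,bool);m[305:332,284:304]=g[305:332,284:304];m[330:345,286:300]=1
w=np.zeros(g.shape,np.float32);w[305:318,284:302]=1
print(fit("side",m,sh,[.477,-.174],[.004,.004],w))
```

```text
[ 0.4758 -0.1756  0.1943]
[[......................................]
[......................................]
[......................................]
[...........1...11111..................]
[...........111111111111111............]
[..........1111111111111111............]
[.........111111111111111111...11......]
[.........1111111111111111111.111......]
[........1111111111111111111111111.....]
[........1111111111111111111111111.....]
[........1111111111111111111111111.....]
[........1111111111111111111111111.....]
[.......11111111111111111111111111.....]
[.......11111111111111111111111111.....]
[......111111111111111111111111111.....]
[.....11111111111111111111111111111....]
[.....1111111111111111111111111111.....]
[.....1111111111111111111111111111.....]
[.....1111111111111111111111111111.....]
[.....1111111111111111111111111111.....]
[.....111111111111111111111111111......]
[.....111111111111111111111111111......]
[.....1111111111111111111111111111.....]
[.1...1111111111111111111111111111.....]
[111..1111111111111111111111111111.....]
[111111111111111111111111111111111.....]
[111111
[... 544 characters left out ...]
1111111..............]
[................1111..................]
[......................................]
[.................111..................]
[................111111................]
[...............1111111................]
[...............11111111...............]
[..............111111111...............]
[..............1111111111..............]]
0.1688 (array([ 0.47567958, -0.17480815]), np.float64(9.782075881958008), np.int64(895))
0.1695 (array([ 0.47538104, -0.17563529]), np.float64(9.664297103881836), np.int64(895))
0.172 (array([ 0.47455604, -0.17772116]), np.float64(9.46737003326416), np.int64(895))
(array([ 0.47602257, -0.17526246]), np.float64(0.44076913595199585), np.int64(435))
```

{"method": "apply_moves", "body": {"moves": [{"jaw": 0, "offset": [0, 0.7, 10], "rot": [0, 0, 0]}, {"jaw": 0, "offset": [0, 0, 12], "rot": [0, 0, 0]}, {"jaw": 0, "offset": [0, 0, 10], "rot": [0, 0, 0]}, {"jaw": 0, "offset": [0, 0, 4], "rot": [0, 0, 0]}, {"jaw": 0, "offset": [0, 0, 0], "rot": [0, 0, 0]}]}}

```text
time_s: 7.25
eef_pos: [0.4762, -0.176, 0.1578]
eef_rot: [-0.0, 0.707, 0.707, -0.0]
wrist_force: [-0.5, 0.2, -1.5]
opening: 0.454
grasp_force: 60.5
```

```bash
python3 st.py
python3 - <<'E'
from h import *
p,d=shot("side","side5.png")
cv2.imwrite('pics/side5c.png',cv2.resize(p[265:355,250:340],None,fx=6,fy=6,interpolation=cv2.INTER_CUBIC)[:,:,::-1])
E
```

```text
7.25 [ 0.4762 -0.176   0.1578] q [-0.59  0.11  1.84  0.    1.19 -0.59] F [-0.5   0.16 -1.52] T [ 0.004  0.006 -0.03 ] op 0.454 60.5
[[-0.001, 1.0, -0.001], [1.0, 0.001, 0.001], [0.001, -0.001, -1.0]]
```

View pics/side5c.png

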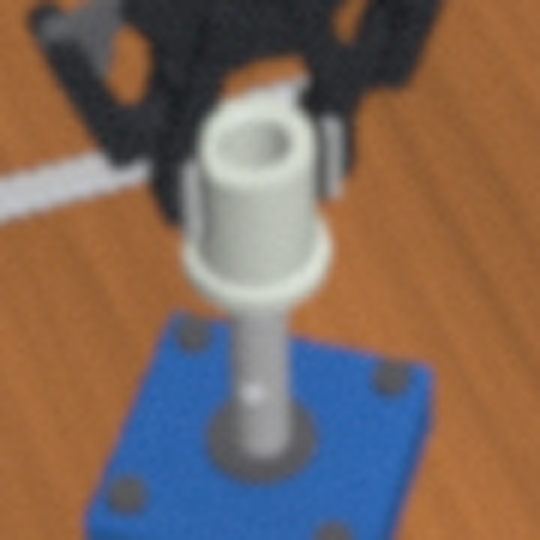

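{"method": "apply_moves", "body": {"moves": [{"jaw": 0, "offset": [-0.2, 0.6, 3], "rot": [0, 0, 0]}, {"jaw": 0, "offset": [0, 0, 3], "rot": [0, 0, 0]}, {"jaw": 0, "offset": [0, 0, 3], "rot": [0, 0, 0]}, {"jaw": 0, "offset": [0, 0, 2], "rot": [0, 0, 0]}, {"jaw": 0, "offset": [0, 0, 0], "rot": [0, 0, 0]}]}}

```text
time_s: 7.92
eef_pos: [0.4769, -0.1762, 0.1471]
eef_rot: [-0.0, 0.707, 0.707, -0.0]
wrist_force: [-0.1, -0.2, -1.7]
opening: 0.457
grasp_force: 60.5
```

```bash
python3 st.py
```

```text
7.92 [ 0.4769 -0.1762  0.1471] q [-0.59  0.13  1.85  0.    1.16 -0.59] F [-0.11 -0.16 -1.7 ] T [ 0.026 -0.001  0.003] op 0.457 60.5
[[-0.001, 1.0, -0.0], [1.0, 0.001, 0.0], [0.0, -0.0, -1.0]]
```

{"method": "apply_moves", "body": {"moves": [{"jaw": 0, "offset": [0, 0, 1], "rot": [0, 0, 0]}, {"jaw": 0, "offset": [0, 0, 1], "rot": [0, 0, 0]}, {"jaw": 0, "offset": [0, 0, 1], "rot": [0, 0, 0]}, {"jaw": 0, "offset": [0, 0, 1], "rot": [0, 0, 0]}, {"jaw": 0, "offset": [0, 0, 1], "rot": [0, 0, 0]}]}}

```text
time_s: 8.55
eef_pos: [0.4768, -0.176, 0.1421]
eef_rot: [-0.0, 0.707, 0.707, 0.0]
wrist_force: [-0.9, 2.1, 0.1]
opening: 0.455
grasp_force: 60.6
```

{"method": "apply_moves", "body": {"moves": [{"jaw": 0, "offset": [0, 0, 1], "rot": [0, 0, 0]}, {"jaw": 0, "offset": [0, 0, 1], "rot": [0, 0, 0]}, {"jaw": 0, "offset": [0, 0, 1], "rot": [0, 0, 0]}, {"jaw": 0, "offset": [0, 0, 1], "rot": [0, 0, 0]}, {"jaw": 0, "offset": [0, 0, 1], "rot": [0, 0, 0]}]}}

```text
time_s: 9.18
eef_pos: [0.4769, -0.176, 0.1372]
eef_rot: [-0.0, 0.707, 0.707, 0.0]
wrist_force: [-3.0, 4.8, 2.0]
opening: 0.456
grasp_force: 60.7
```

{"method": "apply_moves", "body": {"moves": [{"jaw": 0, "offset": [0.4, -0.2, 0], "rot": [0, 0, 0]}, {"jaw": 0, "offset": [0.4, -0.2, 0], "rot": [0, 0, 0]}, {"jaw": 0, "offset": [0.2, -0.2, 0], "rot": [0, 0, 0]}, {"jaw": 0, "offset": [0, 0, 0], "rot": [0, 0, 0]}, {"jaw": 0, "offset": [0, 0, 0], "rot": [0, 0, 0]}]}}

```text
time_s: 9.8
eef_pos: [0.4765, -0.1756, 0.1375]
eef_rot: [0.0, 0.707, 0.707, -0.0]
wrist_force: [0.3, -0.4, -1.0]
opening: 0.458
grasp_force: 60.5
```

```bash
python3 st.py
```

```text
9.8 [ 0.4765 -0.1756  0.1375] q [-0.59  0.14  1.86 -0.    1.14 -0.59] F [ 0.33 -0.45 -1.01] T [0.003 0.021 0.043] op 0.458 60.5
[[-0.001, 1.0, 0.0], [1.0, 0.001, -0.001], [-0.001, 0.0, -1.0]]
```

{"method": "apply_moves", "body": {"moves": [{"jaw": 0, "offset": [0.4, -0.2, 1], "rot": [0, 0, 0]}, {"jaw": 0, "offset": [0, 0, 1], "rot": [0, 0, 0]}, {"jaw": 0, "offset": [0, 0, 1], "rot": [0, 0, 0]}, {"jaw": 0, "offset": [0, 0, 1], "rot": [0, 0, 0]}, {"jaw": 0, "offset": [0, 0, 1], "rot": [0, 0, 0]}]}}

```text
time_s: 10.42
eef_pos: [0.4762, -0.1749, 0.1322]
eef_rot: [0.0, 0.707, 0.707, -0.0]
wrist_force: [-0.3, 0.2, -0.9]
opening: 0.454
grasp_force: 60.5
```

{"method": "apply_moves", "body": {"moves": [{"jaw": 0, "offset": [0, 0, 1], "rot": [0, 0, 0]}, {"jaw": 0, "offset": [0, 0, 1], "rot": [0, 0, 0]}, {"jaw": 0, "offset": [0, 0, 1], "rot": [0, 0, 0]}, {"jaw": 0, "offset": [0, 0, 1], "rot": [0, 0, 0]}, {"jaw": 0, "offset": [0, 0, 0], "rot": [0, 0, 0]}]}}

```text
time_s: 11.05
eef_pos: [0.4761, -0.1748, 0.1282]
eef_rot: [-0.0, 0.707, 0.707, -0.0]
wrist_force: [0.6, 0.2, -1.5]
opening: 0.458
grasp_force: 60.5
```

{"method": "apply_moves", "body": {"moves": [{"jaw": 0, "offset": [0, 0, 1], "rot": [0, 0, 0]}, {"jaw": 0, "offset": [0, 0, 1], "rot": [0, 0, 0]}, {"jaw": 0, "offset": [0, 0, 1], "rot": [0, 0, 0]}, {"jaw": 0, "offset": [0, 0, 1], "rot": [0, 0, 0]}, {"jaw": 0, "offset": [0, 0, 0], "rot": [0, 0, 0]}]}}

```text
time_s: 11.68
eef_pos: [0.4761, -0.1748, 0.1242]
eef_rot: [-0.0, 0.707, 0.707, -0.0]
wrist_force: [0.4, 0.3, -0.7]
opening: 0.457
grasp_force: 60.5
```

{"method": "apply_moves", "body": {"moves": [{"jaw": 0, "offset": [0, 0, 1], "rot": [0, 0, 0]}, {"jaw": 0, "offset": [0, 0, 1], "rot": [0, 0, 0]}, {"jaw": 0, "offset": [0, 0, 1], "rot": [0, 0, 0]}, {"jaw": 0, "offset": [0, 0, 0], "rot": [0, 0, 0]}, {"jaw": 0, "offset": [0, 0, 0], "rot": [0, 0, 0]}]}}

```text
time_s: 12.3
eef_pos: [0.4762, -0.1748, 0.1213]
eef_rot: [-0.0, 0.707, 0.707, 0.0]
wrist_force: [0.3, 0.5, -0.4]
opening: 0.455
grasp_force: 60.5
```

{"method": "apply_moves", "body": {"moves": [{"jaw": 0, "offset": [0, 0, 1], "rot": [0, 0, 0]}, {"jaw": 0, "offset": [0, 0, 1], "rot": [0, 0, 0]}, {"jaw": 0, "offset": [0, 0, 1], "rot": [0, 0, 0]}, {"jaw": 0, "offset": [0, 0, 0], "rot": [0, 0, 0]}, {"jaw": 0, "offset": [0, 0, 0], "rot": [0, 0, 0]}]}}

```text
time_s: 12.92
eef_pos: [0.4762, -0.1748, 0.1183]
eef_rot: [-0.0, 0.707, 0.707, -0.0]
wrist_force: [0.2, -0.6, -0.8]
opening: 0.452
grasp_force: 60.5
```

{"method": "apply_moves", "body": {"moves": [{"jaw": 0, "offset": [0, 0, 1], "rot": [0, 0, 0]}, {"jaw": 0, "offset": [0, 0, 1], "rot": [0, 0, 0]}, {"jaw": 0, "offset": [0, 0, 1], "rot": [0, 0, 0]}, {"jaw": 0, "offset": [0, 0, 0], "rot": [0, 0, 0]}, {"jaw": 0, "offset": [0, 0, 0], "rot": [0, 0, 0]}]}}

```text
time_s: 13.55
eef_pos: [0.4762, -0.1749, 0.1153]
eef_rot: [0.0, 0.707, 0.707, 0.0]
wrist_force: [-1.0, 1.0, -1.1]
opening: 0.459
grasp_force: 60.5
```

{"method": "apply_moves", "body": {"moves": [{"jaw": 0, "offset": [0, 0, 1], "rot": [0, 0, 0]}, {"jaw": 0, "offset": [0, 0, 1], "rot": [0, 0, 0]}, {"jaw": 0, "offset": [0, 0, 1], "rot": [0, 0, 0]}, {"jaw": 0, "offset": [0, 0, 0], "rot": [0, 0, 0]}, {"jaw": 0, "offset": [0, 0, 0], "rot": [0, 0, 0]}]}}

```text
time_s: 14.18
eef_pos: [0.4762, -0.1749, 0.1123]
eef_rot: [0.0, 0.707, 0.707, 0.0]
wrist_force: [0.3, -0.3, -1.1]
opening: 0.457
grasp_force: 60.5
```

{"method": "apply_moves", "body": {"moves": [{"jaw": 0, "offset": [0, 0, 1], "rot": [0, 0, 0]}, {"jaw": 0, "offset": [0, 0, 1], "rot": [0, 0, 0]}, {"jaw": 0, "offset": [0, 0, 1], "rot": [0, 0, 0]}, {"jaw": 0, "offset": [0, 0, 0], "rot": [0, 0, 0]}, {"jaw": 0, "offset": [0, 0, 0], "rot": [0, 0, 0]}]}}

```text
time_s: 14.8
eef_pos: [0.4762, -0.1749, 0.1093]
eef_rot: [-0.0, 0.707, 0.707, -0.0]
wrist_force: [-0.3, -1.0, -0.8]
opening: 0.455
grasp_force: 60.5
```

{"method": "apply_moves", "body": {"moves": [{"jaw": 0, "offset": [0, 0, 0.5], "rot": [0, 0, 0]}, {"jaw": 0, "offset": [0, 0, 0.5], "rot": [0, 0, 0]}, {"jaw": 0, "offset": [0, 0, 0.5], "rot": [0, 0, 0]}, {"jaw": 0, "offset": [0, 0, 0.5], "rot": [0, 0, 0]}, {"jaw": 0, "offset": [0, 0, 0], "rot": [0, 0, 0]}]}}

```text
time_s: 15.42
eef_pos: [0.4761, -0.1749, 0.1072]
eef_rot: [-0.0, 0.707, 0.707, -0.0]
wrist_force: [0.2, -0.8, -1.5]
opening: 0.457
grasp_force: 60.5
```

{"method": "apply_moves", "body": {"moves": [{"jaw": 0, "offset": [0, 0, 0.5], "rot": [0, 0, 0]}, {"jaw": 0, "offset": [0, 0, 0.5], "rot": [0, 0, 0]}, {"jaw": 0, "offset": [0, 0, 0.5], "rot": [0, 0, 0]}, {"jaw": 0, "offset": [0, 0, 0.5], "rot": [0, 0, 0]}, {"jaw": 0, "offset": [0, 0, 0], "rot": [0, 0, 0]}]}}

```text
time_s: 16.05
eef_pos: [0.4762, -0.1748, 0.1052]
eef_rot: [-0.0, 0.707, 0.707, -0.0]
wrist_force: [0.8, 0.0, -1.3]
opening: 0.457
grasp_force: 60.5
```

{"method": "apply_moves", "body": {"moves": [{"jaw": 0, "offset": [0, 0, 0.5], "rot": [0, 0, 0]}, {"jaw": 0, "offset": [0, 0, 0.5], "rot": [0, 0, 0]}, {"jaw": 0, "offset": [0, 0, 0.5], "rot": [0, 0, 0]}, {"jaw": 0, "offset": [0, 0, 0.5], "rot": [0, 0, 0]}, {"jaw": 0, "offset": [0, 0, 0], "rot": [0, 0, 0]}]}}

```text
time_s: 16.68
eef_pos: [0.4761, -0.1748, 0.1032]
eef_rot: [-0.0, 0.707, 0.707, -0.0]
wrist_force: [-0.7, -0.2, -0.4]
opening: 0.461
grasp_force: 60.5
```

{"method": "apply_moves", "body": {"moves": [{"jaw": 0, "offset": [0, 0, 0.5], "rot": [0, 0, 0]}, {"jaw": 0, "offset": [0, 0, 0.5], "rot": [0, 0, 0]}, {"jaw": 0, "offset": [0, 0, 0.5], "rot": [0, 0, 0]}, {"jaw": 0, "offset": [0, 0, 0], "rot": [0, 0, 0]}, {"jaw": 0, "offset": [0, 0, 0], "rot": [0, 0, 0]}]}}

```text
time_s: 17.3
eef_pos: [0.4762, -0.1748, 0.1018]
eef_rot: [0.0, 0.707, 0.707, 0.0]
wrist_force: [0.3, 0.1, -0.7]
opening: 0.453
grasp_force: 60.5
```

{"method": "apply_moves", "body": {"moves": [{"jaw": 0, "offset": [0, 0, 0.5], "rot": [0, 0, 0]}, {"jaw": 0, "offset": [0, 0, 0.5], "rot": [0, 0, 0]}, {"jaw": 0, "offset": [0, 0, 0], "rot": [0, 0, 0]}, {"jaw": 0, "offset": [0, 0, 0], "rot": [0, 0, 0]}, {"jaw": 0, "offset": [0, 0, 0], "rot": [0, 0, 0]}]}}

```text
time_s: 17.92
eef_pos: [0.4764, -0.1749, 0.101]
eef_rot: [0.0, 0.707, 0.707, 0.0]
wrist_force: [0.5, 1.0, 3.3]
opening: 0.461
grasp_force: 60.8
```

{"method": "apply_moves", "body": {"moves": [{"jaw": 0, "offset": [0, 0, 0.5], "rot": [0, 0, 0]}, {"jaw": 0, "offset": [0, 0, 0.5], "rot": [0, 0, 0]}, {"jaw": 0, "offset": [0, 0, 0], "rot": [0, 0, 0]}, {"jaw": 0, "offset": [0, 0, 0], "rot": [0, 0, 0]}, {"jaw": 0, "offset": [0, 0, 0], "rot": [0, 0, 0]}]}}

```text
time_s: 18.55
eef_pos: [0.4766, -0.175, 0.1004]
eef_rot: [0.0, 0.707, 0.707, 0.0]
wrist_force: [0.0, 2.7, 6.6]
opening: 0.453
grasp_force: 61.5
```

{"method": "apply_moves", "body": {"moves": [{"jaw": 0, "offset": [0, 0, 0.5], "rot": [0, 0, 0]}, {"jaw": 0, "offset": [0, 0, 0.5], "rot": [0, 0, 0]}, {"jaw": 0, "offset": [0, 0, 0], "rot": [0, 0, 0]}, {"jaw": 0, "offset": [0, 0, 0], "rot": [0, 0, 0]}, {"jaw": 0, "offset": [0, 0, 0], "rot": [0, 0, 0]}]}}

```text
time_s: 19.18
eef_pos: [0.4767, -0.1753, 0.1]
eef_rot: [0.001, 0.707, 0.707, 0.0]
wrist_force: [-2.1, 2.1, 10.9]
opening: 0.46
grasp_force: 62.0
```

{"method": "apply_moves", "body": {"moves": [{"jaw": 0, "offset": [0, 0, 0.3], "rot": [0, 0, 0]}, {"jaw": 0, "offset": [0, 0, 0.3], "rot": [0, 0, 0]}, {"jaw": 0, "offset": [0, 0, 0.2], "rot": [0, 0, 0]}, {"jaw": 0, "offset": [0, 0, 0], "rot": [0, 0, 0]}, {"jaw": 0, "offset": [0, 0, 0], "rot": [0, 0, 0]}]}}

```text
time_s: 19.8
eef_pos: [0.4769, -0.1754, 0.099]
eef_rot: [0.001, 0.707, 0.707, 0.0]
wrist_force: [-0.1, 1.3, 7.4]
opening: 0.455
grasp_force: 61.8
```

{"method": "apply_moves", "body": {"moves": [{"jaw": 0, "offset": [0, 0, 0.3], "rot": [0, 0, 0]}, {"jaw": 0, "offset": [0, 0, 0.3], "rot": [0, 0, 0]}, {"jaw": 0, "offset": [0, 0, 0.2], "rot": [0, 0, 0]}, {"jaw": 0, "offset": [0, 0, 0], "rot": [0, 0, 0]}, {"jaw": 0, "offset": [0, 0, 0], "rot": [0, 0, 0]}]}}

```text
time_s: 20.42
eef_pos: [0.4766, -0.1752, 0.0976]
eef_rot: [0.001, 0.707, 0.707, 0.0]
wrist_force: [-0.0, 0.1, 4.9]
opening: 0.461
grasp_force: 61.2
```

{"method": "apply_moves", "body": {"moves": [{"jaw": 0, "offset": [0, 0, 0.6], "rot": [0, 0, 0]}, {"jaw": 0, "offset": [0, 0, 0.6], "rot": [0, 0, 0]}, {"jaw": 0, "offset": [0, 0, 0.6], "rot": [0, 0, 0]}, {"jaw": 0, "offset": [0, 0, 0.6], "rot": [0, 0, 0]}, {"jaw": 0, "offset": [0, 0, 0.6], "rot": [0, 0, 0]}]}}

```text
time_s: 21.05
eef_pos: [0.476, -0.1748, 0.094]
eef_rot: [-0.0, 0.707, 0.707, -0.0]
wrist_force: [1.0, 0.6, 3.6]
opening: 0.453
grasp_force: 60.9
```

{"method": "apply_moves", "body": {"moves": [{"jaw": 0, "offset": [0, 0, 0.6], "rot": [0, 0, 0]}, {"jaw": 0, "offset": [0, 0, 0.6], "rot": [0, 0, 0]}, {"jaw": 0, "offset": [0, 0, 0.6], "rot": [0, 0, 0]}, {"jaw": 0, "offset": [0, 0, 0.6], "rot": [0, 0, 0]}, {"jaw": 0, "offset": [0, 0, 0.6], "rot": [0, 0, 0]}]}}

```text
time_s: 21.68
eef_pos: [0.4761, -0.1748, 0.0911]
eef_rot: [-0.0, 0.707, 0.707, -0.0]
wrist_force: [0.1, 1.5, 2.6]
opening: 0.457
grasp_force: 60.9
```

{"method": "apply_moves", "body": {"moves": [{"jaw": 0, "offset": [0, 0, 0.6], "rot": [0, 0, 0]}, {"jaw": 0, "offset": [0, 0, 0.6], "rot": [0, 0, 0]}, {"jaw": 0, "offset": [0, 0, 0.6], "rot": [0, 0, 0]}, {"jaw": 0, "offset": [0, 0, 0.6], "rot": [0, 0, 0]}, {"jaw": 0, "offset": [0, 0, 0.6], "rot": [0, 0, 0]}]}}

```text
time_s: 22.3
eef_pos: [0.4762, -0.1749, 0.0882]
eef_rot: [0.0, 0.707, 0.707, 0.0]
wrist_force: [0.8, 0.7, 2.9]
opening: 0.457
grasp_force: 60.9
```

{"method": "apply_moves", "body": {"moves": [{"jaw": 0, "offset": [0, 0, 0.6], "rot": [0, 0, 0]}, {"jaw": 0, "offset": [0, 0, 0.6], "rot": [0, 0, 0]}, {"jaw": 0, "offset": [0, 0, 0.6], "rot": [0, 0, 0]}, {"jaw": 0, "offset": [0, 0, 0.6], "rot": [0, 0, 0]}, {"jaw": 0, "offset": [0, 0, 0.6], "rot": [0, 0, 0]}]}}

```text
time_s: 22.92
eef_pos: [0.4762, -0.1748, 0.0851]
eef_rot: [-0.0, 0.707, 0.707, -0.0]
wrist_force: [0.7, 1.7, 1.9]
opening: 0.454
grasp_force: 60.9
```

{"method": "apply_moves", "body": {"moves": [{"jaw": 0, "offset": [0, 0, 0.6], "rot": [0, 0, 0]}, {"jaw": 0, "offset": [0, 0, 0.6], "rot": [0, 0, 0]}, {"jaw": 0, "offset": [0, 0, 0.6], "rot": [0, 0, 0]}, {"jaw": 0, "offset": [0, 0, 0.6], "rot": [0, 0, 0]}, {"jaw": 0, "offset": [0, 0, 0.6], "rot": [0, 0, 0]}]}}

```text
time_s: 23.55
eef_pos: [0.4762, -0.1749, 0.0822]
eef_rot: [0.0, 0.707, 0.707, -0.0]
wrist_force: [0.4, 0.1, 2.2]
opening: 0.458
grasp_force: 60.9
```

{"method": "apply_moves", "body": {"moves": [{"jaw": 0, "offset": [0, 0, 0.5], "rot": [0, 0, 0]}, {"jaw": 0, "offset": [0, 0, 0.5], "rot": [0, 0, 0]}, {"jaw": 0, "offset": [0, 0, 0.5], "rot": [0, 0, 0]}, {"jaw": 0, "offset": [0, 0, 0.5], "rot": [0, 0, 0]}, {"jaw": 0, "offset": [0, 0, 0], "rot": [0, 0, 0]}]}}

```text
time_s: 24.18
eef_pos: [0.4761, -0.1748, 0.08]
eef_rot: [-0.0, 0.707, 0.707, -0.0]
wrist_force: [0.6, 0.7, -0.1]
opening: 0.454
grasp_force: 60.8
```

{"method": "apply_moves", "body": {"moves": [{"jaw": 0, "offset": [0, 0, 0.5], "rot": [0, 0, 0]}, {"jaw": 0, "offset": [0, 0, 0.5], "rot": [0, 0, 0]}, {"jaw": 0, "offset": [0, 0, 0.5], "rot": [0, 0, 0]}, {"jaw": 0, "offset": [0, 0, 0.5], "rot": [0, 0, 0]}, {"jaw": 0, "offset": [0, 0, 0], "rot": [0, 0, 0]}]}}

```text
time_s: 24.8
eef_pos: [0.4762, -0.1749, 0.0781]
eef_rot: [0.0, 0.707, 0.707, 0.0]
wrist_force: [1.0, 0.0, 0.0]
opening: 0.456
grasp_force: 60.8
```

{"method": "apply_moves", "body": {"moves": [{"jaw": 0, "offset": [0, 0, 0.5], "rot": [0, 0, 0]}, {"jaw": 0, "offset": [0, 0, 0.5], "rot": [0, 0, 0]}, {"jaw": 0, "offset": [0, 0, 0], "rot": [0, 0, 0]}, {"jaw": 0, "offset": [0, 0, 0], "rot": [0, 0, 0]}, {"jaw": 0, "offset": [0, 0, 0], "rot": [0, 0, 0]}]}}

```text
time_s: 25.42
eef_pos: [0.4762, -0.1748, 0.0771]
eef_rot: [0.0, 0.707, 0.707, -0.0]
wrist_force: [0.8, 0.5, -0.5]
opening: 0.458
grasp_force: 60.8
```

{"method": "apply_moves", "body": {"moves": [{"jaw": 0, "offset": [0, 0, 0.5], "rot": [0, 0, 0]}, {"jaw": 0, "offset": [0, 0, 0.5], "rot": [0, 0, 0]}, {"jaw": 0, "offset": [0, 0, 0], "rot": [0, 0, 0]}, {"jaw": 0, "offset": [0, 0, 0], "rot": [0, 0, 0]}, {"jaw": 0, "offset": [0, 0, 0], "rot": [0, 0, 0]}]}}

```text
time_s: 26.05
eef_pos: [0.4762, -0.1749, 0.0761]
eef_rot: [0.0, 0.707, 0.707, -0.0]
wrist_force: [0.9, 0.5, -0.1]
opening: 0.459
grasp_force: 60.8
```

{"method": "apply_moves", "body": {"moves": [{"jaw": 0, "offset": [0, 0, 0.5], "rot": [0, 0, 0]}, {"jaw": 0, "offset": [0, 0, 0.5], "rot": [0, 0, 0]}, {"jaw": 0, "offset": [0, 0, 0], "rot": [0, 0, 0]}, {"jaw": 0, "offset": [0, 0, 0], "rot": [0, 0, 0]}, {"jaw": 0, "offset": [0, 0, 0], "rot": [0, 0, 0]}]}}

```text
time_s: 26.68
eef_pos: [0.4761, -0.1748, 0.075]
eef_rot: [-0.0, 0.707, 0.707, -0.0]
wrist_force: [1.3, -0.0, -2.0]
opening: 0.455
grasp_force: 60.7
```

{"method": "apply_moves", "body": {"moves": [{"jaw": 0, "offset": [0, 0, 0.5], "rot": [0, 0, 0]}, {"jaw": 0, "offset": [0, 0, 0.5], "rot": [0, 0, 0]}, {"jaw": 0, "offset": [0, 0, 0], "rot": [0, 0, 0]}, {"jaw": 0, "offset": [0, 0, 0], "rot": [0, 0, 0]}, {"jaw": 0, "offset": [0, 0, 0], "rot": [0, 0, 0]}]}}

```text
time_s: 27.3
eef_pos: [0.4761, -0.1748, 0.074]
eef_rot: [-0.0, 0.707, 0.707, -0.0]
wrist_force: [2.6, 0.1, -2.6]
opening: 0.461
grasp_force: 60.6
```

{"method": "apply_moves", "body": {"moves": [{"jaw": 0, "offset": [0, 0, 0.5], "rot": [0, 0, 0]}, {"jaw": 0, "offset": [0, 0, 0.5], "rot": [0, 0, 0]}, {"jaw": 0, "offset": [0, 0, 0], "rot": [0, 0, 0]}, {"jaw": 0, "offset": [0, 0, 0], "rot": [0, 0, 0]}, {"jaw": 0, "offset": [0, 0, 0], "rot": [0, 0, 0]}]}}

```text
time_s: 27.92
eef_pos: [0.476, -0.1747, 0.073]
eef_rot: [-0.0, 0.707, 0.707, -0.0]
wrist_force: [0.5, 1.0, -5.1]
opening: 0.46
grasp_force: 60.7
```

{"method": "apply_moves", "body": {"moves": [{"jaw": 0, "offset": [0, 0, 0.5], "rot": [0, 0, 0]}, {"jaw": 0, "offset": [0, 0, 0.5], "rot": [0, 0, 0]}, {"jaw": 0, "offset": [0, 0, 0], "rot": [0, 0, 0]}, {"jaw": 0, "offset": [0, 0, 0], "rot": [0, 0, 0]}, {"jaw": 0, "offset": [0, 0, 0], "rot": [0, 0, 0]}]}}

```text
time_s: 28.55
eef_pos: [0.476, -0.1748, 0.072]
eef_rot: [-0.0, 0.707, 0.707, -0.0]
wrist_force: [0.9, 0.5, -6.1]
opening: 0.453
grasp_force: 60.9
```

{"method": "apply_moves", "body": {"moves": [{"jaw": 0, "offset": [0, 0, 0.4], "rot": [0, 0, 0]}, {"jaw": 0, "offset": [0, 0, 0.4], "rot": [0, 0, 0]}, {"jaw": 0, "offset": [0, 0, 0], "rot": [0, 0, 0]}, {"jaw": 0, "offset": [0, 0, 0], "rot": [0, 0, 0]}, {"jaw": 0, "offset": [0, 0, 0], "rot": [0, 0, 0]}]}}

```text
time_s: 29.18
eef_pos: [0.4761, -0.1747, 0.0713]
eef_rot: [-0.0, 0.707, 0.707, 0.0]
wrist_force: [0.7, 1.1, -6.2]
opening: 0.458
grasp_force: 60.9
```

{"method": "apply_moves", "body": {"moves": [{"jaw": 0, "offset": [0, 0, 0.4], "rot": [0, 0, 0]}, {"jaw": 0, "offset": [0, 0, 0.4], "rot": [0, 0, 0]}, {"jaw": 0, "offset": [0, 0, 0], "rot": [0, 0, 0]}, {"jaw": 0, "offset": [0, 0, 0], "rot": [0, 0, 0]}, {"jaw": 0, "offset": [0, 0, 0], "rot": [0, 0, 0]}]}}

```text
time_s: 29.8
eef_pos: [0.4762, -0.1748, 0.0706]
eef_rot: [0.0, 0.707, 0.707, 0.0]
wrist_force: [1.5, 1.7, -3.6]
opening: 0.457
grasp_force: 60.9
```

Pull is fading; seat is close. Finer steps.

{"method": "apply_moves", "body": {"moves": [{"jaw": 0, "offset": [0, 0, 0.2], "rot": [0, 0, 0]}, {"jaw": 0, "offset": [0, 0, 0.2], "rot": [0, 0, 0]}, {"jaw": 0, "offset": [0, 0, 0], "rot": [0, 0, 0]}, {"jaw": 0, "offset": [0, 0, 0], "rot": [0, 0, 0]}, {"jaw": 0, "offset": [0, 0, 0], "rot": [0, 0, 0]}]}}

```text
time_s: 30.42
eef_pos: [0.4762, -0.175, 0.0703]
eef_rot: [0.0, 0.707, 0.707, -0.0]
wrist_force: [0.7, 1.7, -2.9]
opening: 0.451
grasp_force: 60.8
```

{"method": "apply_moves", "body": {"moves": [{"jaw": 0, "offset": [0, 0, 0.2], "rot": [0, 0, 0]}, {"jaw": 0, "offset": [0, 0, 0.2], "rot": [0, 0, 0]}, {"jaw": 0, "offset": [0, 0, 0], "rot": [0, 0, 0]}, {"jaw": 0, "offset": [0, 0, 0], "rot": [0, 0, 0]}, {"jaw": 0, "offset": [0, 0, 0], "rot": [0, 0, 0]}]}}

```text
time_s: 31.05
eef_pos: [0.4762, -0.175, 0.0699]
eef_rot: [0.0, 0.707, 0.707, -0.0]
wrist_force: [0.3, -0.3, -1.4]
opening: 0.456
grasp_force: 60.9
```

{"method": "apply_moves", "body": {"moves": [{"jaw": 0, "offset": [0, 0, 0.2], "rot": [0, 0, 0]}, {"jaw": 0, "offset": [0, 0, 0], "rot": [0, 0, 0]}, {"jaw": 0, "offset": [0, 0, 0], "rot": [0, 0, 0]}, {"jaw": 0, "offset": [0, 0, 0], "rot": [0, 0, 0]}, {"jaw": 0, "offset": [0, 0, 0], "rot": [0, 0, 0]}]}}

```text
time_s: 31.68
eef_pos: [0.4762, -0.1749, 0.0696]
eef_rot: [0.0, 0.707, 0.707, -0.0]
wrist_force: [0.5, 0.2, -1.3]
opening: 0.453
grasp_force: 60.9
```

Run:
```python
from h import *
L=[]
for i in range(6): ctrl.camera("side"); o=ctrl.get_obs(); L.append(np.r_[o['wrist_force'],o['eef_pos'][2]*1e3])
print(np.round(L,2),np.round(np.mean(L,0),2))
```

```text
[[ 7.400e-01 -3.300e-01 -1.540e+00  6.961e+01]
 [ 7.200e-01 -2.700e-01 -1.560e+00  6.962e+01]
 [ 2.300e-01  4.600e-01 -1.260e+00  6.960e+01]
 [ 2.000e-02 -1.500e-01 -1.080e+00  6.959e+01]
 [-2.700e-01  7.000e-01 -8.400e-01  6.960e+01]
 [-3.300e-01 -2.300e-01 -1.390e+00  6.958e+01]] [ 1.90e-01  3.00e-02 -1.28e+00  6.96e+01]
```

{"method": "apply_moves", "body": {"moves": [{"jaw": 0, "offset": [0, 0, 0], "rot": [0, 0, 0]}, {"jaw": 0, "offset": [0, 0, 0], "rot": [0, 0, 0]}, {"jaw": 0, "offset": [0, 0, 0], "rot": [0, 0, 0]}, {"jaw": 0, "offset": [0, 0, 0], "rot": [0, 0, 0]}, {"jaw": 0, "offset": [0, 0, 0], "rot": [0, 0, 0]}]}}

```text
time_s: 32.6
eef_pos: [0.4762, -0.1749, 0.0696]
eef_rot: [0.0, 0.707, 0.707, 0.0]
wrist_force: [0.5, 0.9, -1.9]
opening: 0.454
grasp_force: 60.9
```

{"method": "apply_moves", "body": {"moves": [{"jaw": 0, "offset": [0, 0, 0], "rot": [0, 0, 0]}, {"jaw": 0, "offset": [0, 0, 0], "rot": [0, 0, 0]}, {"jaw": 0, "offset": [0, 0, 0], "rot": [0, 0, 0]}, {"jaw": 0, "offset": [0, 0, 0], "rot": [0, 0, 0]}, {"jaw": 0, "offset": [0, 0, 0], "rot": [0, 0, 0]}]}}

```text
time_s: 33.22
eef_pos: [0.4762, -0.1749, 0.0696]
eef_rot: [0.0, 0.707, 0.707, 0.0]
wrist_force: [-0.2, -0.6, -1.8]
opening: 0.458
grasp_force: 60.9
```

{"method": "apply_moves", "body": {"moves": [{"jaw": 0.5, "offset": [0, 0, 0], "rot": [0, 0, 0]}, {"jaw": 0.6, "offset": [0, 0, 0], "rot": [0, 0, 0]}, {"jaw": 0.8, "offset": [0, 0, 0], "rot": [0, 0, 0]}, {"jaw": 1, "offset": [0, 0, 0], "rot": [0, 0, 0]}, {"jaw": 1, "offset": [0, 0, 0], "rot": [0, 0, 0]}]}}

```text
time_s: 33.85
eef_pos: [0.4762, -0.1749, 0.0696]
eef_rot: [0.0, 0.707, 0.707, -0.0]
wrist_force: [-0.6, 0.1, -0.5]
opening: 0.998
grasp_force: 0.0
```

{"method": "apply_moves", "body": {"moves": [{"jaw": 1, "offset": [0, 0, 0], "rot": [0, 0, 0]}, {"jaw": 1, "offset": [0, 0, -15], "rot": [0, 0, 0]}, {"jaw": 1, "offset": [0, 0, -30], "rot": [0, 0, 0]}, {"jaw": 1, "offset": [0, 0, -30], "rot": [0, 0, 0]}, {"jaw": 1, "offset": [0, 0, -30], "rot": [0, 0, 0]}]}}

```text
time_s: 34.48
eef_pos: [0.4763, -0.1749, 0.1767]
eef_rot: [0.001, 0.707, 0.707, 0.0]
wrist_force: [0.5, -0.6, 1.3]
opening: 1.0
grasp_force: 0.0
```

{"method": "apply_moves", "body": {"moves": [{"jaw": 1, "offset": [0, 0, -30], "rot": [0, 0, 0]}, {"jaw": 1, "offset": [20, 0, -30], "rot": [0, 0, 0]}, {"jaw": 1, "offset": [30, 0, 0], "rot": [0, 0, 0]}, {"jaw": 1, "offset": [20, 0, 0], "rot": [0, 0, 0]}, {"jaw": 1, "offset": [0, 0, 0], "rot": [0, 0, 0]}]}}

```text
time_s: 35.1
eef_pos: [0.4759, -0.1036, 0.2347]
eef_rot: [-0.0, 0.706, 0.708, -0.0]
wrist_force: [0.4, 0.0, 0.1]
opening: 1.001
grasp_force: 0.0
```

```bash
python3 st.py
python3 - <<'E'
from h import *
p,d=shot("side","side9.png")
m=ctrl.outline_of("side","sleeve")
if m:
    w=pts("side",d,m[0]["region"]);print(m[0]["score"],np.round(np.percentile(w,[2,50,98],axis=0),4).tolist())
cv2.imwrite('pics/side9c.png',cv2.resize(p[265:375,240:350],None,fx=5,fy=5,interpolation=cv2.INTER_CUBIC)[:,:,::-1])
E
```

```text
35.1 [ 0.4759 -0.1036  0.2347] q [-0.46 -0.02  1.82 -0.    1.35 -0.46] F [0.41 0.04 0.09] T [-0.028 -0.041  0.049] op 1.001 0.0
[[-0.003, 1.0, -0.0], [1.0, 0.003, -0.0], [-0.0, -0.0, -1.0]]
0.73 [[0.454, -0.1978, 0.0424], [0.469, -0.19, 0.0753], [0.4943, -0.1644, 0.101]]
```

View pics/side9c.png

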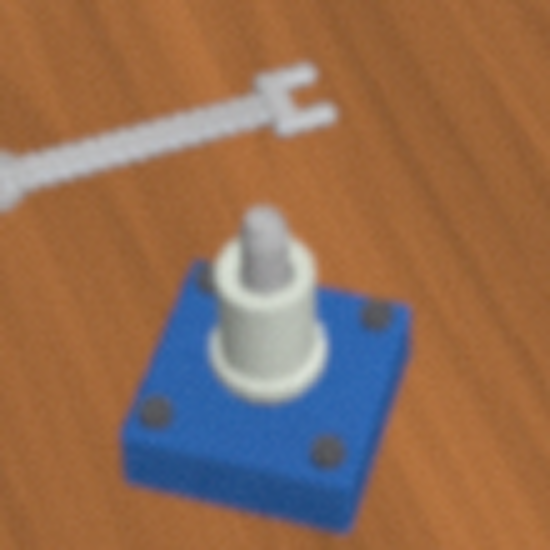

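The picture shows the sleeve upright on the shaft, with its flange at about (268,350) clear of the block. The measured top is about 101 mm, as expected for the seated height.

```bash
python3 -c "
from bench import ctrl
print(ctrl.hand_in())"
```

```text
the job is handed in; nothing more can be done
None
```

The job is handed in at about 35 s: I pushed the sleeve down until the balls' pull faded to zero force (about 32 mm below first touch), held it there unloaded for over a second and let go. The last picture shows it held on the shaft about 9 mm above the block.

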